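# Bolt the bread box shut

## Robot

A 6-joint arm with a two-finger parallel gripper is mounted at the origin on a cart in front of the work surface, level with it; the furniture and walls round the work are solid. World frame = base frame: x ahead of the robot, y to its left, z up, the work surface at z = 0. Lengths are in m, angles in rad, forces in N, time in s.
With the tool pointing down it reaches from about 0.275 to 0.725 m from the base axis. Payload 15.9 kg.
Tool frame: the origin (TCP) lies at the very end of the fingers, on their centre line; the grasp point (between the pads) lies 19 mm behind it; z points along the fingers, y is the line along which they close (so a half turn about z gives the same grasp; the last joint's range is limited). The gripper opens to 85 mm and grips with 20 to 120 N. Pads are 22 mm wide; open, the fingers measure 114 mm over their backs; the gripper's body (76 mm by 85 mm) begins 54 mm behind the grasp point. The pads swing forward as they close: fully open they stand 13 mm farther back than shut.
Start: joints at [1.133, 0.213, -0.034, 1.323, 0, 1.571], TCP at [0.212, 0.453, 0.231] pointing down, gripper open.
Joint ranges: [-2.98, 2.98], [-0.74, 1.72], [-1.14, 1.35], [-2.1, 2.04], [-1.57, 1.44], [-3.14, 3.14]. Speed limits (rad/s): [1.89, 1.89, 2.39, 2.57, 3.14, 3.14].

## Interface

Orientations are given as a unit quaternion [w, x, y, z].
In Python, from station import env, viewer gives the robot as it stands.
- The arm moves only by the tool drive_tool, never from a script. Its argument "deltas" is a list of rows, each a list of 6 numbers: the shift along the tool's x, y, z in units of 25 mm (1.0 is 25 mm), then the turn, a rotation vector about the tool's x, y, z in rad. In form: [[tx, ty, tz, ax, ay, az], ...]. A call has 1 to 20 rows; each row shifts and turns the commanded pose from where the row before left it, along the tool's axes as they then stand; what a row does not reach is not made up. A row lasts 1/10 s, in which the tool goes at most 50 mm and 8.59 degrees, less where a joint would pass 70% of its speed; a pose out of reach is approached as far as the arm can. A call is refused whole if a number of a shift passes 1 or a number of a turn 0.15, either way. A call with a gripper value outside its range is refused whole. "gripper" is the finger opening in mm, from 0 to 85.4, set as the call begins (left out, the last holds). The fingers move at their own pace and stop on an object; the grip force is fixed at half the most. Time passes only in rows, so rows that do not move let the fingers close. It gives the time, the measured TCP pose, the force, the opening and the grip force at its end, in the units of the state.
- env.get_obs(): the state, without advancing time (a new reading comes with each control period).
- viewer.snapshot(name): name is "scene" or "top" or "wrist"; returns (picture, depth): 384x512x3 uint8, blue, green, red; 384x512 float32, m along the optical axis (not along the pixel's ray), 0 where there is no reading.
- viewer.calibration(name): a dict with "vertical_fov" (degrees; the focal length in pixels is half the picture's height over the tangent of half this angle, whatever the lens; pixels are square), "cx", "cy" (the principal point, pixels), "R" (3x3) and "t" (3): a world point X has camera coordinates R X + t. Camera axes: x right, y down, z forward; pixel columns grow to the right and rows downward; lengths in m; the calibration is good to about 2 mm. A picture is of the moment at which its call begins: read the wrist's pose just before it. calibration takes no time and is no camera call; for the wrist camera it gives the pose at the moment of the call.
- env.sign_off(): hands the job in; it is judged then, once.
The state is a dict: "t": time; "q": joint angles; "joint_vel": joint speeds; "effort": joint torques, N m; "tcp_pos": TCP position; "tcp_rot": TCP orientation; "wrist_force": force on the tool from outside, world axes, zero at the start; "ft_torque": the same for the moment, N m; "finger_gap": opening from 0.0 (shut) to 1.0 (fully open); "grip_force": force on a finger pad.
Only numpy, scipy, OpenCV 4.12 (cv2) and the standard library are available. Lean on these libraries where they do the work, as an engineer would, in place of code of your own. Each camera call takes 0.05 s, during which the arm holds its last target. There are 200 camera calls.

## Task

The lid of the wooden bread box is down but not bolted. Lift the handle of the steel barrel bolt out of its notch, slide the bolt across onto the lid, and lower the handle fully down into the notch of the catch so that the bolt stays shot; then let go. The catch does not always sit in the same place, so feel for its notch gently and never force the bolt against it.

Things in the scene. Friction and masses are not known exactly. Their poses are not given: they have to be found in the camera images.
- chest: Fixed low wooden bread box, 204 x 290 mm, 85 mm high; a barrel bolt lies along its top near the front (-x) edge. Origin: centre of its underside; x to its back, y to its left, z up. The right 100 mm of its top (toward -y) is the lid. In this frame the bolt's rod axis is the line x = -40, z = 117 mm, along y. Two upright slotted steel strips stand 15 to 28 mm in front of the rod axis.
- bolt: The steel bolt: two fixed guides on the box, a sliding rod 12 mm thick and 156 mm long, and the handle, whose 8 mm stem stands square to the rod and lies in the strips' notches. Origin and axes coincide with chest.
- open_notch (a point): On the rod axis at the open notch (box frame x -40, y 85, z 117 mm). Both notches are 11 mm wide, for the 8 mm stem. The catch notch lies 52 to 86 mm farther toward the box's -y: the catch is screwed on anywhere in that range and is not measured. Between the notches the stem rests on the strip edge (at about 0.5 rad) unless held higher.
- catch_end (a point): Fixed point on the rod axis 90 mm toward -y from the open notch: end of the bolt's travel, not the notch. Just past its notch the catch strip is taller (to 21 mm above the rod axis): it stops a stem lifted less than 0.85 rad. The stopping face is the notch's far wall, so a stopped stem stands 1.5 mm past the notch centre. Press on the strips with under 10 N.
- knob (a point): Centre of the handle's knob, a steel ball 18 mm in diameter, 52 mm from the rod axis; when down it is 32 mm above the box top. Pinched along the box's y, the ball turns between the pads as the handle swings.
- rod (a joint): Slide of the bolt in m: 0 with the handle in the middle of the open notch, grows as it slides toward the box's -y (right) over the lid; stops at -0.004 and 0.090. Friction about 1.5 N.
- handle (a joint): Turn of the handle about the rod in rad: 0 level toward the front (box -x), down in a notch; grows as the knob is lifted up and over; stop at 1.13. It falls back by its own weight (0.06 kg).
- lid (a joint): Hinged lid, the right part of the box top, hinged at the box's right edge: 0 shut, grows as it opens (rad). It has a small wooden knob at the back and near the front a steel loop that the rod slides through.

How it is judged:
By the outcome, as a careful person would: the job done as asked, in the order asked, and still so for the second after the job is handed in, with the robot touching nothing.
It also fails if it takes over 42 s, if anything falls off the work surface, if the arm or the gripper's body presses on something with over 40 N, if the wrist force passes 120 N, or if a joint passes its speed limit or range.

## Working session

There is one attempt and no reset: what is moved stays moved. The work goes in short steps, Python scripts to look and compute and a tool call to move; the robot and the scene stay as the last step left them, time stands still between calls to the robot, and variables do not carry over. Pictures are saved under pics/ and viewed, at most 10 in all, crops included, and the job is handed in when it is done.

Besides the shell and the picture viewer there is one more tool, called after "Call:" as name([rows], argument=value, ...), one row to a line, values as JSON. drive_tool: Moves the arm, as the interface text tells. Its arguments: {"type":"object","properties":{"deltas":{"type":"array","items":{"type":"array","items":{"type":"number"}}},"gripper":{"type":"number"}},"required":["deltas"]}

```bash
mkdir -p pics
cat > h.py <<'E'
import numpy as np, cv2
from station import env, viewer
def snap(n):
    c=viewer.calibration(n); im,d=viewer.snapshot(n); return c,im,d
def world(c,d,u,v,z=None):
    f=d.shape[0]/2/np.tan(np.radians(c['vertical_fov'])/2)
    z=d[v,u] if z is None else z
    R=np.array(c['R']);t=np.array(c['t'])
    return R.T@(np.array([(u-c['cx'])/f*z,(v-c['cy'])/f*z,z])-t)
def cloud(c,d):
    f=d.shape[0]/2/np.tan(np.radians(c['vertical_fov'])/2)
    v,u=np.mgrid[:d.shape[0],:d.shape[1]]
    P=np.stack([(u-c['cx'])/f*d,(v-c['cy'])/f*d,d],-1)
    return (P-np.array(c['t']))@np.array(c['R'])
E
python3 - <<'E'
from h import *
ims=[]
for n in("scene","top"):
    c,im,d=snap(n); np.savez(f'/tmp/{n}.npz',im=im,d=d,**c); ims.append(im)
cv2.imwrite('pics/a.png',cv2.resize(ims[0],(800,600)));cv2.imwrite('pics/b.png',cv2.resize(ims[1],(800,600)))
o=env.get_obs();print(o['t'],o['tcp_pos'],o['tcp_rot'])
E
```

```text
0.1 [0.2118554  0.452573   0.23086863] [-1.12283946e-04  2.17174092e-01  9.76132757e-01 -4.91419431e-04]
```

View pics/a.png

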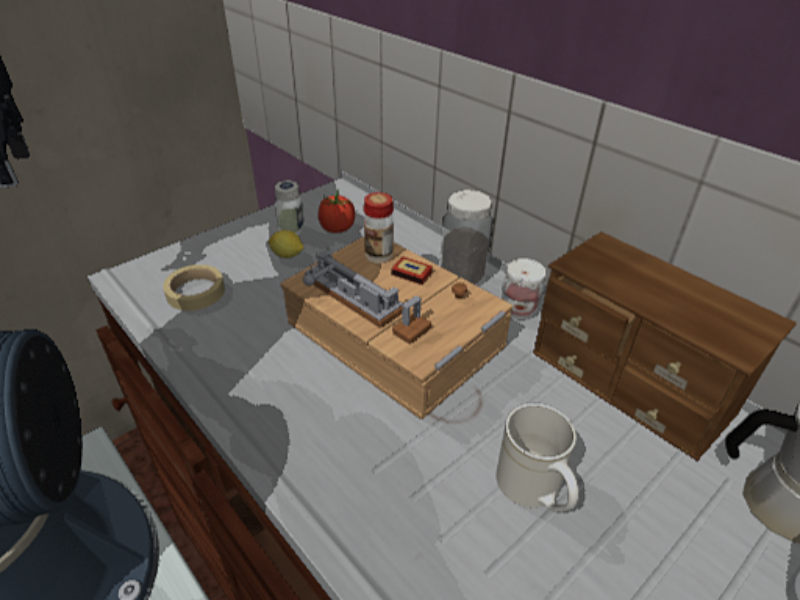

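View pics/b.png

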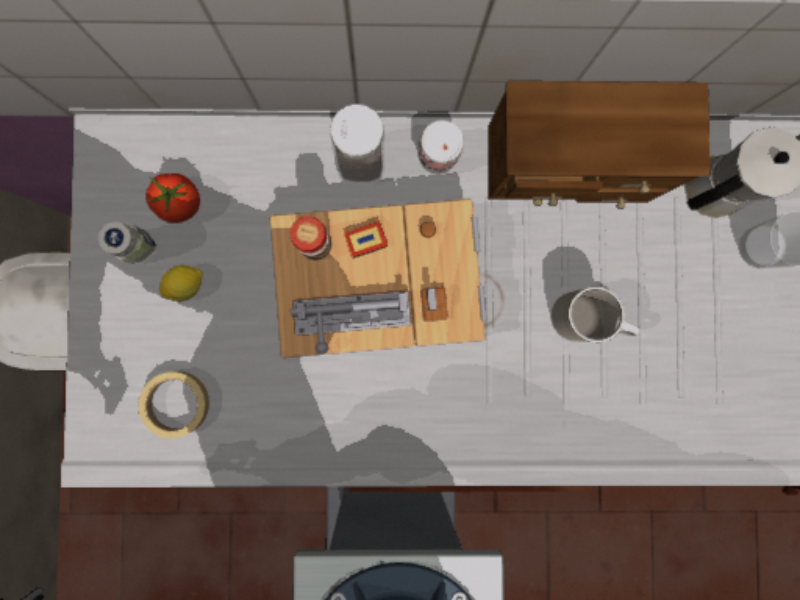

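Top view: the box corners are about (272,214), (472,199), (484,340) and (282,357), and the knob is at (321,347), in 800x600 pixels. The bolt is open (left), with the loop at (434,300). Next I fit the box pose.

Run:
```python
from h import *
z=dict(np.load('/tmp/top.npz')); d=z['d'];im=z['im']
P=cloud(z,d)
m=(abs(P[...,2]-0.085)<0.006)
m=m.astype(np.uint8)
n,l,s,_=cv2.connectedComponentsWithStats(m); 
# restrict to box region in px
mask=np.zeros_like(m); mask[120:235,168:318]=1
Q=P[(m*mask)>0][:,:2]
r=cv2.minAreaRect((Q*1000).astype(np.float32)); print(r, len(Q), np.median(P[(m*mask)>0][:,2]))
k=P[(P[...,2]>0.105)&(P[...,2]<0.14)&(mask>0)]
for (u,v) in [(205,222),(206,221),(205,224),(206,205)]: print(u,v,P[v,u])
for u,v in [(272,214),(472,199),(484,340),(282,357)]:
    print(P[int(v*.64)+(2 if v<250 else -2),int(u*.64)+(2 if u<350 else -2)])
print(r and cv2.boxPoints(r))
```

```text
((566.8642578125, 32.360931396484375), (204.33314514160156, 295.2773742675781), 5.146385669708252) 8701 0.08402359973055344
205 222 [0.46806305 0.10892221 0.12545851]
206 221 [0.4701446  0.1069401  0.12447073]
205 224 [0.46380816 0.10914033 0.12286907]
206 205 [0.50432267 0.10964007 0.09964125]
[0.65389285 0.17941348 0.08243448]
[ 0.67546095 -0.09755913  0.08496765]
[ 0.48318965 -0.11237937  0.08469694]
[0.45832084 0.16336992 0.08453397]
[[ 451.86627  170.24004]
 [ 478.35284 -123.84699]
 [ 681.86224 -105.51817]
 [ 655.3757   188.56885]]
```

Call:
drive_tool([
  [0, 0, 0, 0, 0, -0.132],
  [0, 0, 0, 0, 0, -0.132],
  [0, 0, 0, 0, 0, -0.132],
  [0, 0, 0, 0, 0, -0.132],
  [-0.6, -0.97, 0.1, 0, 0, 0],
  [-0.6, -0.97, 0.1, 0, 0, 0],
  [-0.6, -0.97, 0.1, 0, 0, 0],
  [-0.6, -0.97, 0.1, 0, 0, 0],
  [-0.6, -0.97, 0.1, 0, 0, 0],
  [-0.6, -0.97, 0.1, 0, 0, 0],
  [-0.6, -0.97, 0.1, 0, 0, 0],
  [-0.6, -0.97, 0.1, 0, 0, 0],
  [-0.6, -0.97, 0.1, 0, 0, 0],
  [-0.6, -0.97, 0.1, 0, 0, 0],
  [-0.6, -0.97, 0.1, 0, 0, 0],
  [-0.6, -0.97, 0.1, 0, 0, 0],
  [-0.6, -0.97, 0.1, 0, 0, 0],
  [-0.6, -0.97, 0.1, 0, 0, 0],
  [-0.6, -0.97, 0.1, 0, 0, 0],
  [0, 0, 0, 0, 0, 0],
], gripper=50)

```text
t: 2.1
tcp_pos: [0.4699, 0.1086, 0.193]
tcp_rot: [-0.0, -0.044, 0.999, -0.0]
wrist_force: [-0.7, -0.5, -0.4]
finger_gap: 0.586
grip_force: 0.0
```

```bash
cat > st.py <<'E'
from h import *
C=np.array([.5669,.0324]);a=np.radians(5.15);B=np.array([[np.cos(a),-np.sin(a)],[np.sin(a),np.cos(a)]])
def box(p): return np.r_[(np.asarray(p)[...,:2]-C)@B, p[2]]
def st():
    o=env.get_obs();p=o['tcp_pos'];w,x,y,z=o['tcp_rot']
    f=np.array(o['wrist_force']);fb=np.r_[f[:2]@B,f[2]]
    print('t',round(o['t'],2),'tcp box mm',(box(p)*1000).round(1),'q',np.round(o['tcp_rot'],3),'fbox',fb.round(1),'gap',round(o['finger_gap']*85.4,1),'grip',o['grip_force'])
E
python3 - <<'E'
from st import *
st()
c,im,d=snap('wrist'); np.savez('/tmp/w.npz',im=im,d=d,**c)
cv2.imwrite('pics/w.png',cv2.resize(im,(800,600)))
E
```

```text
t 2.1 tcp box mm [-89.8  84.6 193. ] q [-0.    -0.044  0.999 -0.   ] fbox [-0.7 -0.5 -0.4] gap 50.0 grip 0.0
```

View pics/w.png

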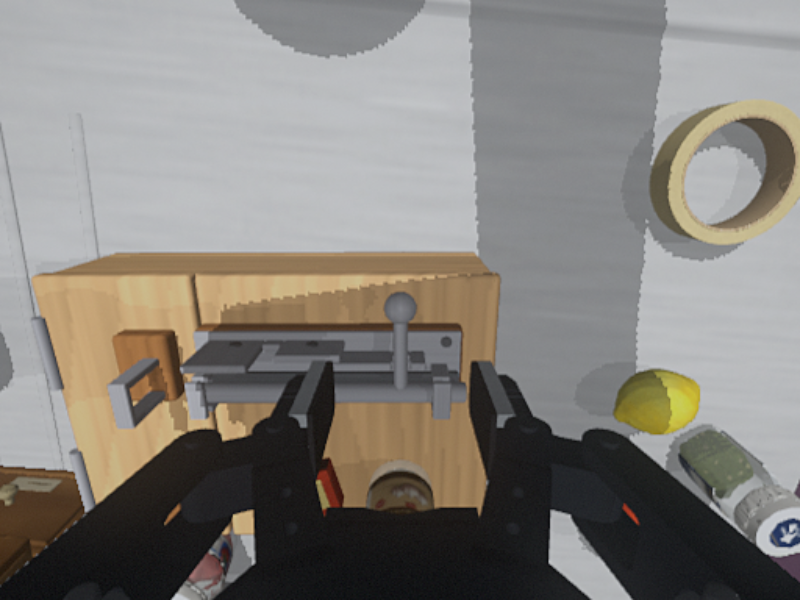

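The wrist view shows the knob centre at (400,307). There is a gap at about (265,347), between the tall strip (185–260) and the next strip (275–345), which is probably the catch notch. Next I measure it and the knob.

Run:
```python
from st import *
z=dict(np.load('/tmp/w.npz'));P=cloud(z,z['d'])
X=P.copy();X[...,:2]=(P[...,:2]-C)@B;X*=1000
m=(X[...,0]>-69)&(X[...,0]<-54)&(X[...,2]>88)&(abs(X[...,1])<110)
Q=X[m]
for y in range(-30,110,2):
    s=Q[(Q[:,1]>=y)&(Q[:,1]<y+2)]
    if len(s): print(y,len(s),np.percentile(s[:,2],[10,50,90]).round(0))
k=X[(X[...,0]<-80)&(X[...,0]>-105)&(abs(X[...,1]-85)<14)&(X[...,2]>108)&(X[...,2]<135)]
print('knob',len(k),k.min(0),k.max(0),k.mean(0))
```

```text
-30 49 [109. 126. 138.]
-28 49 [107. 128. 138.]
-26 49 [109. 128. 138.]
-24 55 [108. 128. 138.]
-22 44 [111. 128. 138.]
-20 50 [109. 128. 138.]
-18 52 [109. 129. 138.]
-16 43 [115. 133. 138.]
-14 46 [105. 130. 138.]
-12 44 [115. 130. 138.]
-10 49 [109. 130. 137.]
-8 56 [107. 126. 138.]
-6 45 [106. 125. 138.]
-4 61 [103. 125. 138.]
-2 58 [103. 122. 138.]
0 76 [103. 122. 138.]
2 81 [103. 117. 135.]
4 31 [103. 106. 111.]
6 20 [103. 110. 111.]
8 21 [104. 110. 112.]
10 17 [104. 110. 111.]
12 17 [103. 110. 125.]
14 30 [105. 118. 126.]
16 35 [106. 120. 126.]
18 39 [106. 121. 126.]
20 32 [109. 121. 126.]
22 35 [106. 120. 126.]
24 35 [106. 120. 126.]
26 34 [107. 121. 126.]
28 29 [104. 122. 126.]
30 29 [113. 124. 126.]
32 24 [105. 122. 125.]
34 28 [107. 119. 126.]
36 30 [106. 119. 125.]
38 28 [106. 117. 126.]
40 32 [106. 117. 125.]
42 31 [105. 118. 125.]
44 37 [105. 121. 126.]
46 44 [108. 121. 125.]
48 79 [105. 118. 125.]
50 42 [103. 110. 121.]
52 45 [103. 110. 122.]
54 50 [103. 111. 121.]
56 44 [103. 110. 122.]
58 46 [103. 109. 122.]
60 44 [103. 110. 121.]
62 50 [103. 112. 122.]
64 42 [103. 109. 121.]
66 43 [103. 111. 121.]
68 42 [103. 110. 121.]
70 53 [103. 110. 122.]
72 47 [103. 108. 121.]
74 43 [103. 112. 122.]
76 44 [103. 108. 121.]
78 31 [103. 112. 120.]
80 32 [120. 121. 122.]
82 30 [120. 121. 122.]
84 45 [120. 121. 122.]
86 31 [103. 111. 119.]
88 36 [103. 105. 121.]
90 44 [103. 112. 122.]
92 47 [103. 112. 122.]
94 44 [103. 111. 122.]
96 32 [103. 104. 121.]
98 30 [102. 103. 104.]
100 41 [102. 103. 104.]
102 33 [103. 103. 104.]
104 30 [103. 103. 104.]
106 29 [102. 103. 104.]
108 30 [103. 104. 105.]
knob 399 [-101.85664988   74.84894935  114.03539794] [-80.05241829  91.87558878 127.3940532 ] [-93.34575664  83.03351431 122.57553488]
```

Call:
drive_tool([
  [0.25, -0.03, 0.74, 0, 0, 0],
  [0, 0, 0.74, 0, 0, 0],
  [0, 0, 0.74, 0, 0, 0],
  [0, 0, 0.74, 0, 0, 0],
  [0, 0, 0.4, 0, 0, 0],
  [0, 0, 0.3, 0, 0, 0],
  [0, 0, 0, 0, 0, 0],
  [0, 0, 0, 0, 0, 0],
])

```text
t: 2.95
tcp_pos: [0.4629, 0.1097, 0.1029]
tcp_rot: [0.0, -0.045, 0.999, 0.0]
wrist_force: [0.1, -0.9, -0.4]
finger_gap: 0.582
grip_force: 0.0
```

Run:
```python
from st import *
st()
c,im,d=snap('wrist'); cv2.imwrite('pics/w2.png',im)
```

```text
t 2.95 tcp box mm [-96.6  86.3 102.9] q [ 0.    -0.045  0.999  0.   ] fbox [ 0.  -0.9 -0.4] gap 49.7 grip 0.0
```

View pics/w2.png

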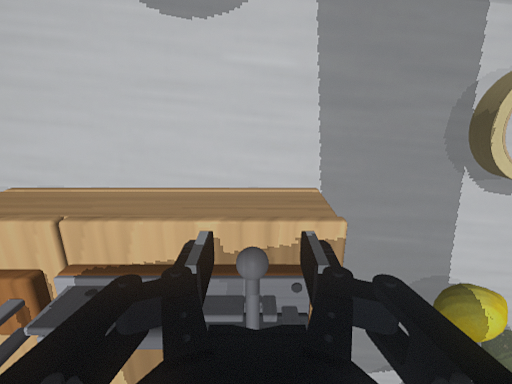

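The ball (252,263) sits between the pads (inner edges at about 211 and 303), roughly 2.5 mm to the −y side of centre. I'll shift and close.

Call:
drive_tool([
  [0, -0.1, 0.05, 0, 0, 0],
  [0, 0, 0, 0, 0, 0],
  [0, 0, 0, 0, 0, 0],
  [0, 0, 0, 0, 0, 0],
  [0, 0, 0, 0, 0, 0],
  [0, 0, 0, 0, 0, 0],
  [0, 0, 0, 0, 0, 0],
], gripper=8)

```text
t: 3.7
tcp_pos: [0.4631, 0.107, 0.1012]
tcp_rot: [0.0, -0.045, 0.999, -0.0]
wrist_force: [-0.7, -2.0, 5.7]
finger_gap: 0.167
grip_force: 58.5
```

Run:
```python
from st import *
st()
```

```text
t 3.7 tcp box mm [-96.7  83.6 101.2] q [ 0.    -0.045  0.999 -0.   ] fbox [-0.9 -1.9  5.7] gap 14.2 grip 58.51397931575775
```

Call:
drive_tool([
  [-0.01, 0, -0.21, 0, 0, 0],
  [-0.03, 0, -0.205, 0, 0, 0],
  [0, 0, 0, 0, 0, 0],
])

```text
t: 4.0
tcp_pos: [0.464, 0.1071, 0.1119]
tcp_rot: [0.0, -0.045, 0.999, -0.0]
wrist_force: [2.6, -1.2, -4.3]
finger_gap: 0.168
grip_force: 58.5
```

Run:
```python
from st import *
st()
```

```text
t 4.0 tcp box mm [-95.8  83.6 111.9] q [ 0.    -0.045  0.999 -0.   ] fbox [ 2.5 -1.5 -4.3] gap 14.3 grip 58.464088439941406
```

Call:
drive_tool([
  [-0.05, 0, -0.2, 0, 0, 0],
  [-0.07, 0, -0.195, 0, 0, 0],
  [-0.09, 0, -0.187, 0, 0, 0],
  [-0.11, 0, -0.177, 0, 0, 0],
  [-0.125, 0, -0.165, 0, 0, 0],
  [0, 0, 0, 0, 0, 0],
])

```text
t: 4.6
tcp_pos: [0.4759, 0.1084, 0.1355]
tcp_rot: [0.001, -0.045, 0.999, 0.0]
wrist_force: [-10.4, 2.0, 3.2]
finger_gap: 0.162
grip_force: 61.8
```

Run:
```python
from st import *
st()
```

```text
t 4.6 tcp box mm [-83.8  83.9 135.5] q [ 0.001 -0.045  0.999  0.   ] fbox [-10.2   2.9   3.2] gap 13.8 grip 61.83968424797058
```

Call:
drive_tool([
  [0.06, 0, 0, 0, 0, 0],
  [0, 0, 0, 0, 0, 0],
])

```text
t: 4.8
tcp_pos: [0.4725, 0.1079, 0.1344]
tcp_rot: [-0.001, -0.045, 0.999, -0.0]
wrist_force: [-5.9, -0.9, 2.6]
finger_gap: 0.161
grip_force: 60.9
```

Run:
```python
from st import *
st()
c,im,d=snap('scene'); cv2.imwrite('pics/s2.png',cv2.resize(im[140:240,160:300],(800,571),interpolation=cv2.INTER_CUBIC))
```

```text
t 4.8 tcp box mm [-87.3  83.6 134.4] q [-0.001 -0.045  0.999 -0.   ] fbox [-6.  -0.4  2.6] gap 13.8 grip 60.90307831764221
```

View pics/s2.png

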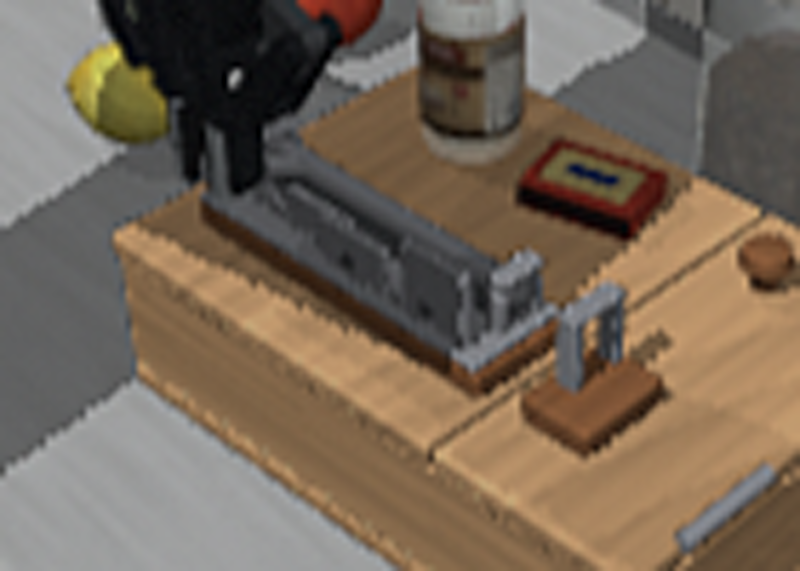

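The pads hold the knob with the handle lifted to about 0.67 rad, clear of the open notch. Now I slide 66 mm, short of the catch notch expected at about 75 mm.

Call:
drive_tool([
  [0, -0.12, 0, 0, 0, 0],
  [0, -0.24, 0, 0, 0, 0],
  [0, -0.24, 0, 0, 0, 0],
  [0, -0.24, 0, 0, 0, 0],
  [0, 0, 0, 0, 0, 0],
])

```text
t: 5.35
tcp_pos: [0.4744, 0.0864, 0.1344]
tcp_rot: [-0.001, -0.045, 0.999, -0.0]
wrist_force: [-6.3, -3.7, 1.8]
finger_gap: 0.159
grip_force: 61.0
```

Run:
```python
from st import *
st()
```

```text
t 5.35 tcp box mm [-87.3  62.1 134.4] q [-0.001 -0.045  0.999 -0.   ] fbox [-6.6 -3.1  1.8] gap 13.6 grip 61.047096848487854
```

Call:
drive_tool([
  [0.02, -0.22, 0, 0, 0, 0],
  [0, -0.22, 0, 0, 0, 0],
  [0, -0.22, 0, 0, 0, 0],
  [0, -0.22, 0, 0, 0, 0],
  [0, -0.22, 0, 0, 0, 0],
  [0, -0.22, 0, 0, 0, 0],
  [0, -0.22, 0, 0, 0, 0],
  [0, -0.22, 0, 0, 0, 0],
  [0, 0, 0, 0, 0, 0],
  [0, 0, 0, 0, 0, 0],
])

```text
t: 6.35
tcp_pos: [0.4784, 0.0424, 0.1345]
tcp_rot: [-0.0, -0.045, 0.999, -0.0]
wrist_force: [-4.2, -3.4, 3.0]
finger_gap: 0.162
grip_force: 61.1
```

Run:
```python
from st import *
st()
```

```text
t 6.35 tcp box mm [-87.2  17.9 134.5] q [-0.    -0.045  0.999 -0.   ] fbox [-4.5 -3.   3. ] gap 13.8 grip 61.061697006225586
```

Call:
drive_tool([
  [0, -0.08, 0, 0, 0, 0],
  [0, -0.08, 0, 0, 0, 0],
  [0, -0.08, 0, 0, 0, 0],
  [0, 0, 0, 0, 0, 0],
])

```text
t: 6.75
tcp_pos: [0.4788, 0.0367, 0.1344]
tcp_rot: [-0.001, -0.045, 0.999, -0.0]
wrist_force: [-5.2, -0.2, 1.6]
finger_gap: 0.162
grip_force: 60.9
```

Call:
drive_tool([
  [0, -0.08, 0, 0, 0, 0],
  [0, 0, 0, 0, 0, 0],
])

```text
t: 6.95
tcp_pos: [0.479, 0.0348, 0.1344]
tcp_rot: [-0.0, -0.045, 0.999, -0.0]
wrist_force: [-5.1, -0.7, 0.6]
finger_gap: 0.162
grip_force: 60.9
```

Run:
```python
from st import *
st()
```

```text
t 6.95 tcp box mm [-87.3  10.3 134.4] q [-0.    -0.045  0.999 -0.   ] fbox [-5.2 -0.3  0.6] gap 13.9 grip 60.91060996055603
```

Call:
drive_tool([
  [0, -0.04, 0, 0, 0, 0],
  [0, 0, 0, 0, 0, 0],
])

```text
t: 7.15
tcp_pos: [0.4791, 0.0339, 0.1344]
tcp_rot: [-0.001, -0.045, 0.999, -0.0]
wrist_force: [-5.3, 1.2, 1.6]
finger_gap: 0.16
grip_force: 60.9
```

Call:
drive_tool([
  [0, -0.04, 0, 0, 0, 0],
  [0, 0, 0, 0, 0, 0],
])

```text
t: 7.35
tcp_pos: [0.4791, 0.0329, 0.1344]
tcp_rot: [-0.001, -0.045, 0.999, -0.0]
wrist_force: [-4.9, 0.3, -0.1]
finger_gap: 0.161
grip_force: 60.9
```

Run:
```python
from st import *
st()
```

```text
t 7.35 tcp box mm [-87.4   8.4 134.4] q [-0.001 -0.045  0.999 -0.   ] fbox [-4.9  0.7 -0.1] gap 13.7 grip 60.900278091430664
```

Call:
drive_tool([
  [0, -0.03, 0, 0, 0, 0],
  [0, 0, 0, 0, 0, 0],
])

```text
t: 7.55
tcp_pos: [0.4793, 0.0322, 0.1344]
tcp_rot: [-0.001, -0.045, 0.999, -0.0]
wrist_force: [-4.6, 0.1, 0.8]
finger_gap: 0.158
grip_force: 60.9
```

Call:
drive_tool([
  [0, -0.03, 0, 0, 0, 0],
  [0, 0, 0, 0, 0, 0],
])

```text
t: 7.75
tcp_pos: [0.4793, 0.0314, 0.1344]
tcp_rot: [-0.001, -0.045, 0.999, -0.0]
wrist_force: [-5.2, 0.2, 1.9]
finger_gap: 0.162
grip_force: 60.9
```

Call:
drive_tool([
  [0, -0.02, 0, 0, 0, 0],
  [0, 0, 0, 0, 0, 0],
])

```text
t: 7.95
tcp_pos: [0.4793, 0.0312, 0.1344]
tcp_rot: [-0.001, -0.045, 0.999, 0.0]
wrist_force: [-5.1, 2.9, 1.5]
finger_gap: 0.165
grip_force: 60.9
```

Call:
drive_tool([
  [0, -0.02, 0, 0, 0, 0],
  [0, 0, 0, 0, 0, 0],
])

```text
t: 8.15
tcp_pos: [0.4793, 0.0311, 0.1344]
tcp_rot: [-0.001, -0.045, 0.999, 0.001]
wrist_force: [-5.1, 5.8, 1.1]
finger_gap: 0.163
grip_force: 61.0
```

Run:
```python
from st import *
st()
c,im,d=snap('scene'); cv2.imwrite('pics/s3.png',cv2.resize(im[150:230,190:290],(800,600),interpolation=cv2.INTER_CUBIC))
```

```text
t 8.15 tcp box mm [-87.3   6.5 134.4] q [-0.001 -0.045  0.999  0.001] fbox [-4.6  6.2  1.1] gap 13.9 grip 60.97831964492798
```

View pics/s3.png

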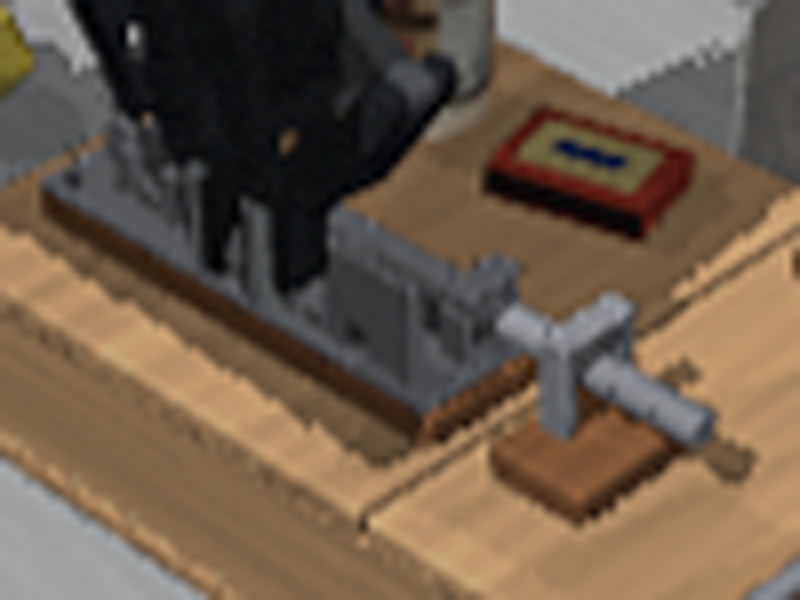

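The rod has passed through the loop, and the stem met the notch's far wall (force rose to 3 N, then 6 N) at a slide of about 77 mm. I'll back off about 1.5 mm to the notch centre and start lowering.

Call:
drive_tool([
  [0, 0.05, 0, 0, 0, 0],
  [0, 0.05, 0, 0, 0, 0],
  [0, 0, 0, 0, 0, 0],
  [0, 0, 0, 0, 0, 0],
])

```text
t: 8.6
tcp_pos: [0.4792, 0.0328, 0.1344]
tcp_rot: [-0.001, -0.045, 0.999, -0.0]
wrist_force: [-4.9, -0.6, 0.4]
finger_gap: 0.163
grip_force: 60.9
```

Call:
drive_tool([
  [0.07, 0, 0.1, 0, 0, 0],
  [0.07, 0, 0.1, 0, 0, 0],
  [0.06, 0, 0.12, 0, 0, 0],
  [0.06, 0, 0.12, 0, 0, 0],
  [0, 0, 0, 0, 0, 0],
])

```text
t: 9.1
tcp_pos: [0.4735, 0.0328, 0.1235]
tcp_rot: [0.0, -0.045, 0.999, 0.0]
wrist_force: [2.1, -0.1, 2.7]
finger_gap: 0.161
grip_force: 60.5
```

Run:
```python
from st import *
st()
```

```text
t 9.1 tcp box mm [-93.    8.8 123.5] q [ 0.    -0.045  0.999  0.   ] fbox [ 2.1 -0.3  2.7] gap 13.8 grip 60.50792455673218
```

Call:
drive_tool([
  [0.05, -0.02, 0.13, 0, 0, 0],
  [0.04, 0, 0.14, 0, 0, 0],
  [0.03, 0, 0.14, 0, 0, 0],
  [0, 0, 0, 0, 0, 0],
])

```text
t: 9.5
tcp_pos: [0.4689, 0.0318, 0.1124]
tcp_rot: [-0.001, -0.045, 0.999, 0.0]
wrist_force: [-6.8, -0.5, 3.1]
finger_gap: 0.161
grip_force: 60.4
```

Run:
```python
from st import *
st()
```

```text
t 9.5 tcp box mm [-97.6   8.2 112.4] q [-0.001 -0.045  0.999  0.   ] fbox [-6.8  0.1  3.1] gap 13.7 grip 60.430026054382324
```

Call:
drive_tool([
  [0.02, 0, 0.14, 0, 0, 0],
  [0.01, 0, 0.14, 0, 0, 0],
  [0, 0, 0.1, 0, 0, 0],
  [0, 0, 0, 0, 0, 0],
])

```text
t: 9.9
tcp_pos: [0.4699, 0.0319, 0.1057]
tcp_rot: [0.001, -0.045, 0.999, 0.0]
wrist_force: [-16.8, -0.4, 43.2]
finger_gap: 0.164
grip_force: 67.5
```

Run:
```python
from st import *
st()
```

```text
t 9.9 tcp box mm [-96.7   8.2 105.7] q [ 0.001 -0.045  0.999  0.   ] fbox [-16.7   1.1  43.2] gap 14.0 grip 67.5074315071106
```

Call:
drive_tool([
  [0, 0, -0.12, 0, 0, 0],
  [0, 0, 0, 0, 0, 0],
])

```text
t: 10.1
tcp_pos: [0.4696, 0.0318, 0.1074]
tcp_rot: [0.0, -0.045, 0.999, 0.0]
wrist_force: [-3.6, 0.1, 9.5]
finger_gap: 0.161
grip_force: 64.8
```

Run:
```python
from st import *
st()
c,im,d=snap('wrist'); cv2.imwrite('pics/w4.png',cv2.resize(im[170:384,100:420],(800,535),interpolation=cv2.INTER_CUBIC)); np.savez('/tmp/w4.npz',im=im,d=d,**c)
```

```text
t 10.1 tcp box mm [-97.    8.2 107.4] q [ 0.    -0.045  0.999  0.   ] fbox [-3.5  0.5  9.5] gap 13.7 grip 64.78005051612854
```

View pics/w4.png

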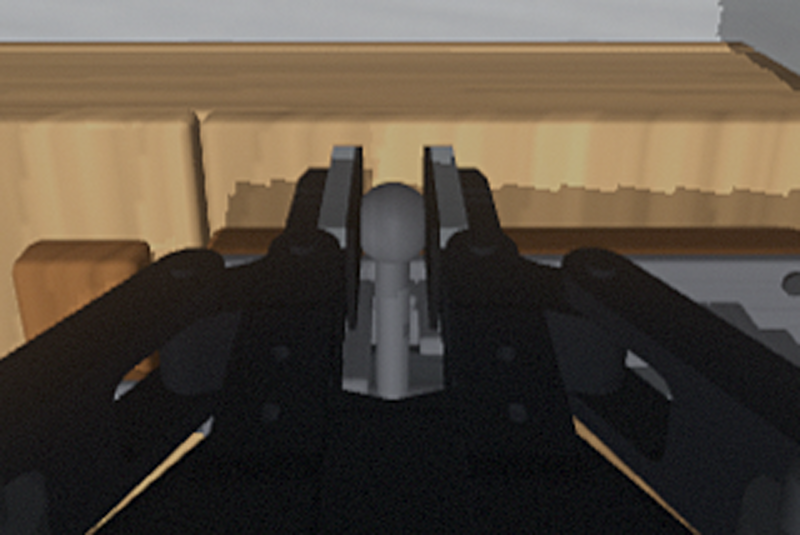

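The stem lies in the catch notch (stem columns 375–408, walls at about 370 and 425). Next I check the handle angle from the ball's depth.

Run:
```python
from st import *
for f,y0 in(('/tmp/w.npz',83.5),('/tmp/w4.npz',8.2)):
    z=dict(np.load(f));P=cloud(z,z['d']);X=P.copy();X[...,:2]=(P[...,:2]-C)@B;X*=1000
    for x in range(-104,-44,4):
        m=(X[...,0]>=x)&(X[...,0]<x+4)&(abs(X[...,1]-y0)<3.)&(X[...,2]>105)&(X[...,2]<170)
        if m.sum(): print(x,m.sum(),np.percentile(X[m][:,2],[10,50,90]).round(1),X[m][:,1].mean().round(1))
    print()
```

```text
-104 32 [116.1 119.7 122.2] 83.2
-100 39 [122.2 124.4 125.7] 83.4
-96 34 [125.1 125.7 126.9] 83.4
-92 27 [124.8 125.6 126.2] 83.3
-88 20 [120.6 122.2 124.1] 83.2
-84 32 [119.8 120.8 121.5] 83.4
-80 30 [119.8 120.8 121.5] 83.2
-76 29 [119.6 120.8 121.4] 83.3
-72 32 [119.9 120.9 121.9] 83.3
-68 26 [120.  120.7 121.9] 83.3
-64 30 [120.1 121.  121.7] 83.2
-60 28 [120.  120.7 121.6] 83.1
-56 30 [120.  120.8 121.4] 83.2
-52 25 [119.9 120.9 121.9] 83.3
-48 27 [119.8 121.2 122.3] 83.8

-104 103 [115.6 119.1 121.9] 8.1
-100 105 [122.2 124.  125.3] 8.3
-96 75 [125.  125.8 126.4] 8.3
-92 57 [124.4 125.2 125.9] 8.3
-88 22 [120.9 122.6 124.2] 8.1
-84 66 [119.4 120.8 121.6] 8.2
-80 65 [119.4 120.8 121.5] 8.3
-76 55 [119.8 120.8 121.6] 8.1
-72 60 [119.7 120.8 121.6] 7.9
-68 58 [119.5 120.8 121.4] 8.3
-64 54 [119.6 120.6 121.9] 8.1
-60 53 [119.8 120.8 121.5] 7.9
-56 61 [119.6 120.8 121.4] 8.2
-52 50 [120.  120.9 121.6] 8.0
-48 15 [119.  120.4 121. ] 8.3
```

The handle profile matches its starting profile, so it is level and fully down. I'll release and retreat.

Call:
drive_tool([
  [0, 0, 0, 0, 0, 0],
  [0, 0, 0, 0, 0, 0],
  [0, 0, 0, 0, 0, 0],
  [0, 0, 0, 0, 0, 0],
  [0, 0, 0, 0, 0, 0],
], gripper=50)

```text
t: 10.65
tcp_pos: [0.4695, 0.0318, 0.1067]
tcp_rot: [-0.0, -0.045, 0.999, -0.0]
wrist_force: [0.0, -0.1, 0.2]
finger_gap: 0.589
grip_force: 0.0
```

Call:
drive_tool([
  [0, 0, -0.4, 0, 0, 0],
  [0, 0, -0.8, 0, 0, 0],
  [0, 0, -0.8, 0, 0, 0],
  [0, 0, -0.8, 0, 0, 0],
  [0, 0, -0.8, 0, 0, 0],
  [0, 0, -0.4, 0, 0, 0],
  [0, 0, 0, 0, 0, 0],
])

```text
t: 11.35
tcp_pos: [0.4703, 0.0319, 0.2081]
tcp_rot: [0.001, -0.045, 0.999, 0.0]
wrist_force: [-0.7, -0.7, 0.3]
finger_gap: 0.581
grip_force: 0.0
```

Run:
```python
from st import *
st()
c,im,d=snap('wrist'); cv2.imwrite('pics/w5.png',im)
P=cloud(c,d);X=P.copy();X[...,:2]=(P[...,:2]-C)@B;X*=1000
for x in range(-104,-44,8):
    m=(X[...,0]>=x)&(X[...,0]<x+8)&(abs(X[...,1]-8.2)<3.)&(X[...,2]>112)&(X[...,2]<150)
    if m.sum(): print(x,m.sum(),np.percentile(X[m][:,2],[10,50,90]).round(1),X[m][:,1].mean().round(1))
```

```text
t 11.35 tcp box mm [-96.3   8.1 208.1] q [ 0.001 -0.045  0.999  0.   ] fbox [-0.7 -0.7  0.3] gap 49.6 grip 0.0
-104 58 [118.6 123.  125.6] 8.2
-96 48 [124.5 125.6 126.6] 8.3
-88 41 [120.  121.2 123.1] 8.1
-80 47 [119.3 120.8 121.7] 8.3
-72 43 [119.6 120.9 121.4] 8.3
-64 47 [119.6 120.7 121.4] 8.3
-56 46 [119.4 120.7 121.6] 8.3
-48 51 [120.5 122.2 123.3] 8.3
```

View pics/w5.png

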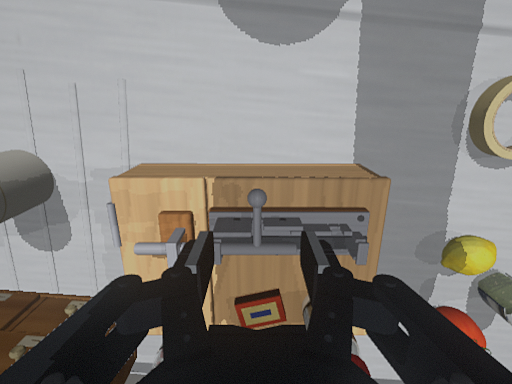

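The handle (knob at 257,198) lies level in the catch notch, the rod runs through the loop (150–180,248), the lid is shut and the gripper is clear.

```bash
python3 -c "
from station import env
print(env.sign_off())"
```

```text
the job is handed in; nothing more can be done
None
```

The bolt is shot through the lid's loop, its handle is fully down in the catch notch, and the gripper is clear; I handed the job in at about 11.4 s. While lowering the handle I overshot the bottom, and the wrist read about 43 N upward for a moment before I backed off, so the stem probably pressed on the strip with more than the 10 N you set; the sideways feel against the notch wall peaked at about 6 N.

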